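Put the spacer boards back in their own slots

TASK

Put the spacer boards back in the rack, each standing on end, upright and fully home in the one slot made for its thickness. The thinnest board has been left in the widest slot and belongs in the narrowest one; the thickest board lies flat on the bench and belongs in that widest slot. The sloping rest is there to lay the thick board on, so that you can take it again by its upper end; leave the middle board, and the other things on the bench, where they are.

Things in the scene. Friction and masses are not known exactly. Their poses are not given: they have to be found in the camera images.
- thin_board: the thinnest spacer board, plain plywood slab 66 mm wide (its x) by 9 mm thick (its y) by 140 mm long (its z), origin at its centre, a 16 mm hole through the middle; both ends are alike. It starts standing on end, loosely, in the widest slot; about 90 mm of it stands out of the slot.
- middle_board: the middle spacer board, plain plywood slab 66 mm wide (its x) by 13 mm thick (its y) by 140 mm long (its z), origin at its centre, a 16 mm hole through the middle; both ends are alike. It stands in its own slot, where it stays.
- thick_board: the thickest spacer board, plain plywood slab 66 mm wide (its x) by 18 mm thick (its y) by 140 mm long (its z), origin at its centre, a 16 mm hole through the middle; both ends are alike. It starts lying flat on the bench to the robot's right, away from the rack (one of its wide faces down).
- thin_slot_hole0 (a point): the narrowest slot: pocket 68.4 mm (x) by 11.4 mm (y), 50 mm deep, 3 mm chamfer, in the top of a wooden block 90 x 52 x 56 mm (x, y, z) fixed on the 12 mm rack base. Point: centre of the mouth, 68 mm above the bench, z up. A board fully home has its centre 20 mm above it. Empty at the start. The three blocks stand side by side along y of the rack, 70 mm apart, in any order.
- middle_slot_hole0 (a point): the middle slot: pocket 68.4 mm (x) by 15.4 mm (y), 50 mm deep, 3 mm chamfer, in the top of a wooden block 90 x 52 x 56 mm (x, y, z) fixed on the 12 mm rack base. Point: centre of the mouth, 68 mm above the bench, z up. A board fully home has its centre 20 mm above it.
- thick_slot_hole0 (a point): the widest slot: pocket 68.4 mm (x) by 20.4 mm (y), 50 mm deep, 3 mm chamfer, in the top of a wooden block 90 x 52 x 56 mm (x, y, z) fixed on the 12 mm rack base. Point: centre of the mouth, 68 mm above the bench, z up. A board fully home has its centre 20 mm above it. The thinnest board stands in it at the start.
- rest_corner (a point): sloping rest, a fixed wooden stand 76 x 130 mm (x, y), base 10 mm. Its back panel, 60 mm wide, 75 mm up the slope, rises at 45 degrees toward its -y; a toe ledge stands 24 mm square out of the foot. Point: middle of the inner corner of panel and toe, 23.5 mm above the bench, z up, x along the corner. A board laid on it has its face on the panel, its end on the toe, its upper 65 mm free
- sanding_block: cork sanding block 56 x 97 x 28 mm, a bystander, origin at the centre of its underside
- offcut: pine offcut 30 x 62 x 30 mm, a bystander, origin at the centre of its underside
- coaster: round wooden coaster, 100 mm across, 5 mm thick, a bystander, origin at the centre of its underside
- stamp: turned wooden hand stamp 34 mm across, 75 mm tall, a bystander, origin at the centre of its underside
- spring_clamp: blue spring clamp 60 x 129 x 21 mm lying flat, a bystander, origin at the centre of its underside
- scissors: scissors with blue handles 87 x 199 x 9 mm lying flat, a bystander, origin at the centre of its underside
Not all that is in view belongs to the job. What is shaped like the thin_board but black or red is not meant.

How it is judged:
By the outcome, as a careful person would: the job done as asked, in the order asked, and still so for the second after the job is handed in, with the robot touching nothing.
It also fails if it takes over 72 s, if anything falls off the work surface, if the arm or the gripper's body presses on something with over 40 N, if the wrist force passes 120 N, or if a joint passes its speed limit or range.

ROBOT

A 6-joint arm with a two-finger parallel gripper is mounted at the origin on a cart in front of the work surface, level with it; the furniture and walls round the work are solid. World frame = base frame: x ahead of the robot, y to its left, z up, the work surface at z = 0. Lengths are in m, angles in degrees, forces in N, time in s.
With the tool pointing down it reaches from about 0.375 to 0.75 m from the base axis. Payload 9 kg.
Tool frame: the origin (TCP) lies at the very end of the fingers, on their centre line; the grasp point (between the pads) lies 19 mm behind it; z points along the fingers, y is the line along which they close (so a half turn about z gives the same grasp; the last joint's range is limited). The gripper opens to 85 mm and grips with 20 to 120 N. Pads are 22 mm wide; open, the fingers measure 114 mm over their backs; the gripper's body (76 mm by 85 mm) begins 54 mm behind the grasp point. The pads swing forward as they close: fully open they stand 13 mm farther back than shut.
Start: joints at [-88.161, 5.964, 5.575, 89.605, 0, 77.527], TCP at [0.148, -0.581, 0.231] pointing down, gripper open.
Joint ranges: [-171.21, 171.21], [-48.23, 106.86], [-62.78, 66.21], [-105.2, 120.99], [-86.42, 89.51], [-180, 180]. Speed limits (degrees/s): [127.2, 127.2, 147.25, 180, 180, 180].

INTERFACE

Orientations are given as a 3x3 rotation matrix whose columns are the frame's x, y, z axes.
In Python, from rig import r gives the robot as it stands.
- The arm moves only by the tool jog_arm, never from a script. Its argument "rows" is a list of rows, each an object with "slide": the shift along the world's x, y, z in m, a list of three; "rot": the turn, a rotation vector about the world's x, y, z in degrees, a list of three. In form: [{"slide": [dx, dy, dz], "rot": [rx, ry, rz]}, ...]. A call has 1 to 20 rows; each row shifts and turns the commanded pose from where the row before left it; what a row does not reach is not made up. A row lasts 1/8 s, in which the tool goes at most 62.5 mm and 10.7 degrees, less where a joint would pass 70% of its speed; a pose out of reach is approached as far as the arm can. A call is refused whole if a number of a shift passes 0.0625 or a number of a turn 10.7, either way. A call with a gripper value outside its range is refused whole. "grip" is the finger opening in m, from 0 to 0.0854, set as the call begins (left out, the last holds). The fingers move at their own pace and stop on an object; "force" is the grip in N (left out, the last holds). Time passes only in rows, so rows that do not move let the fingers close. It gives the time, the measured TCP pose, the force, the opening and the grip force at its end, in the units of the state.
- r.state(): the state, without advancing time (a new reading comes with each control period).
- r.grab_frame(name): name is "scene" or "top" or "wrist"; returns a dict with "img" (480x640x3 uint8, red, green, blue), "range_z" (480x640 float32, m along the optical axis (not along the pixel's ray), 0 where there is no reading), "fov_y" (degrees; the focal length in pixels is half the picture's height over the tangent of half this angle, whatever the lens; pixels are square), "cx", "cy" (the principal point, pixels), "camera_from_world" (4x4, takes a point from world to camera coordinates). Camera axes: x right, y up, looking along -z (the intrinsics and any distortion apply to the point x, -y, -z); pixel columns grow to the right and rows downward; lengths in m; the calibration is good to about 2 mm. A picture is of the moment at which its call begins.
- r.job_done(): hands the job in; it is judged then, once.
The state is a dict: "time_s": time; "joint_positions": joint angles; "joint_velocities": joint speeds; "joint_efforts": joint torques, N m; "tool_pos": TCP position; "tool_rot": TCP orientation; "wrist_force": force on the tool from outside, world axes, zero at the start; "torque": the same for the moment, N m; "finger_gap": finger opening in m; "grip_force": force on a finger pad.
Only numpy, scipy, OpenCV 4.12 (cv2) and the standard library are available. Lean on these libraries where they do the work, as an engineer would, in place of code of your own. Each camera call takes 0.05 s, during which the arm holds its last target. There are 200 camera calls.

## Working session

There is one attempt and no reset: what is moved stays moved. The work goes in short steps, Python scripts to look and compute and a tool call to move; the robot and the scene stay as the last step left them, time stands still between calls to the robot, and variables do not carry over. Pictures are saved under pics/ and viewed, at most 10 in all, crops included, and the job is handed in when it is done.

Besides the shell and the picture viewer there is one more tool, called as name(argument=value, ...), one argument or row to a line, values as JSON. jog_arm: Moves the arm, as the interface text tells. Its arguments: {"type":"object","properties":{"rows":{"type":"array","items":{"type":"object","properties":{"slide":{"type":"array","items":{"type":"number"}},"rot":{"type":"array","items":{"type":"number"}}}}},"grip":{"type":"number"},"force":{"type":"number"}},"required":["rows"]}

```bash
ls; mkdir -p pics
cat > h.py <<'E'
import numpy as np,cv2
from rig import r
def grab(n):
    f=r.grab_frame(n); f['f']=240/np.tan(np.radians(f['fov_y'])/2); return f
def cloud(f):
    z=f['range_z']; v,u=np.mgrid[0:480,0:640]
    p=np.stack([(u-f['cx'])/f['f']*z,-(v-f['cy'])/f['f']*z,-z,np.ones_like(z)],-1)
    w=p@np.linalg.inv(f['camera_from_world']).T
    w=w[...,:3]; w[z==0]=np.nan; return w
def ray(f,u,v,h):
    M=np.linalg.inv(f['camera_from_world']); d=M[:3,:3]@np.array([(u-f['cx'])/f['f'],-(v-f['cy'])/f['f'],-1]); o=M[:3,3]
    return o+d*(h-o[2])/d[2]
E
python3 - <<'E'
from h import *
print(r.state())
for n in ('top','scene'):
    f=grab(n); np.savez(n+'.npz',**f); cv2.imwrite(f'pics/{n}0.png',f['img'][...,::-1]); print(n,f['fov_y'],f['cx'],f['cy'],f.keys(),np.linalg.inv(f['camera_from_world']).round(3))
E
```

```text
pics
{'time_s': 0.0, 'joint_positions': array([-8.81596216e+01,  5.99757780e+00,  5.52539679e+00,  8.96053256e+01,
       -7.65195018e-04,  7.75259363e+01]), 'joint_velocities': array([-0.12277638,  0.08340618,  0.04211697,  0.1036495 ,  0.00017696,
        0.07070129]), 'joint_efforts': array([ 1.36408353e-04, -5.56936991e+01,  5.03646040e+01,  1.72354386e-02,
       -2.98669038e-04, -1.16776442e-05]), 'tool_pos': array([ 0.14833187, -0.58101605,  0.230517  ]), 'tool_rot': array([[ 9.68953447e-01,  2.47243229e-01, -5.67918789e-05],
       [ 2.47243078e-01, -9.68952545e-01,  1.35161832e-03],
       [ 2.79149842e-04, -1.32369663e-03, -9.99999085e-01]]), 'wrist_force': array([ 0.1333052 , -0.18278259, -0.03932646]), 'torque': array([-0.01090106,  0.00596185, -0.01683695]), 'grip_force': 0.0, 'finger_gap': 0.08552696329591707}
top 44.80048217778576 311.1389919462632 230.41892052534092 dict_keys(['img', 'range_z', 'fov_y', 'cx', 'cy', 'camera_from_world', 'f']) [[-1.500e-02  9.990e-01 -4.600e-02  4.760e-01]
 [-1.000e+00 -1.500e-02  1.000e-03 -3.800e-02]
 [ 0.000e+00  4.600e-02  9.990e-01  1.761e+00]
 [ 0.000e+00  0.000e+00  0.000e+00  1.000e+00]]
scene 53.44221764764954 318.67197474112265 238.41002097359532 dict_keys(['img', 'range_z', 'fov_y', 'cx', 'cy', 'camera_from_world', 'f']) [[-0.547  0.468 -0.694 -0.378]
 [-0.837 -0.299  0.458  0.577]
 [ 0.007  0.831  0.556  0.838]
 [ 0.     0.     0.     1.   ]]
```

View pics/top0.png

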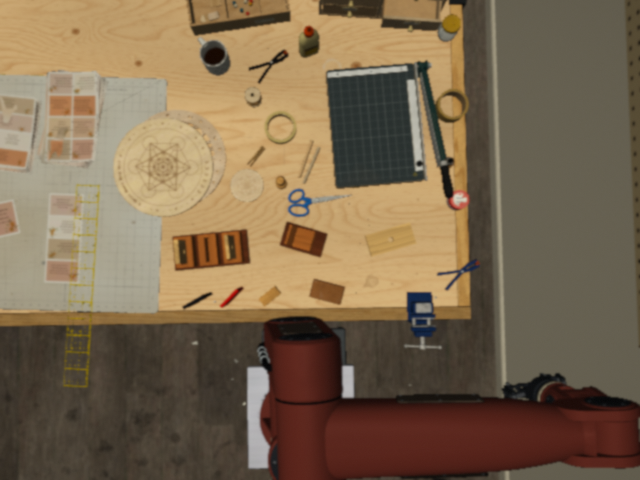

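View pics/scene0.png

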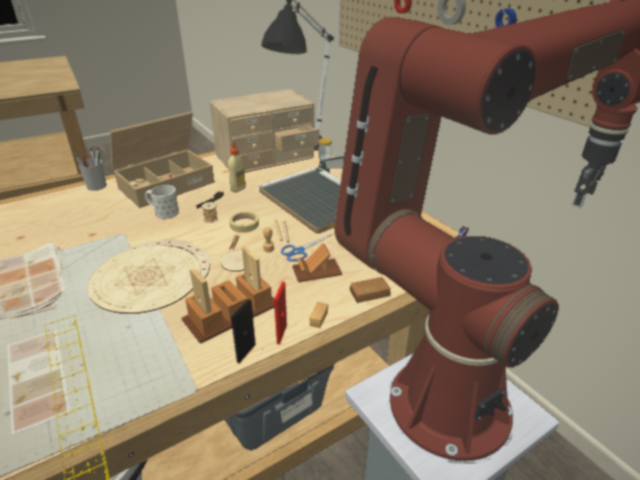

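The top view shows the rack at about (210,249): boards in its left (182) and right (232) blocks, and an empty middle slot. The rest is at (303,238), the thick board lies at (390,239), and the black and red decoys stand near (198,299) and (232,296). The scene view confirms this.

Run:
```python
from h import *
for n in ('top','scene'):
    f=dict(np.load(n+'.npz')); w=cloud(f); x,y,z=w[...,0],w[...,1],w[...,2]
    print(n,'bench z',np.nanmedian(z[(x>.35)&(x<.7)&(abs(y)<.5)]))
    def rep(name,m,mn=15):
        k,l=cv2.connectedComponents(m.astype(np.uint8))
        for i in range(1,k):
            s=l==i
            if s.sum()<mn: continue
            p=w[s]; (c,sz,a)=cv2.minAreaRect((p[:,:2]*1000).astype(np.float32))
            v,u=np.nonzero(s); print(name,s.sum(),'px',u.mean().round(),v.mean().round(),'c',np.round(c,0),'sz',np.round(sz,0),'a',round(a,1),'z',np.nanpercentile(p[:,2],[5,50,95]).round(3))
    reg=(x>.25)&(x<.75)&(y>-.45)&(y<.5)
    rep('hi',reg&(z>.11)&(z<.2),6)
    rep('mid',reg&(z>.05)&(z<.085))
    rep('low',reg&(z>.011)&(z<.045),30)
    if n=='top':
        v,u=np.mgrid[225:275,160:260]
        cv2.imwrite('pics/crop1.png',cv2.resize(f['img'][215:265,165:415,::-1],(800,160),interpolation=cv2.INTER_CUBIC))
```

```text
top bench z 0.0020346113540672395
hi 48 px 438.0 160.0 c [ 734. -388.] sz [30.  6.] a 1.3 z [0.162 0.18  0.199]
hi 134 px 228.0 246.0 c [508. 193.] sz [65. 10.] a 6.1 z [0.117 0.155 0.163]
hi 204 px 178.0 252.0 c [497. 332.] sz [65. 15.] a 4.1 z [0.117 0.154 0.163]
hi 91 px 229.0 298.0 c [366. 192.] sz [ 9. 66.] a 45.0 z [0.128 0.138 0.145]
hi 91 px 194.0 301.0 c [357. 291.] sz [ 9. 67.] a 28.8 z [0.121 0.139 0.145]
mid 17 px 449.0 164.0 c [ 742. -445.] sz [19.  9.] a 41.7 z [0.062 0.075 0.082]
mid 78 px 280.0 181.0 c [701.  48.] sz [27. 27.] a 87.7 z [0.063 0.072 0.079]
mid 221 px 308.0 240.0 c [526. -28.] sz [37. 59.] a 73.4 z [0.052 0.068 0.078]
mid 379 px 233.0 247.0 c [508. 193.] sz [90. 53.] a 4.8 z [0.059 0.068 0.076]
mid 510 px 208.0 249.0 c [503. 263.] sz [90. 54.] a 4.4 z [0.058 0.068 0.075]
mid 355 px 187.0 252.0 c [497. 332.] sz [90. 54.] a 3.6 z [0.058 0.068 0.078]
mid 369 px 423.0 310.0 c [ 317. -361.] sz [70. 47.] a 89.0 z [0.058 0.067 0.075]
mid 196 px 423.0 329.0 c [ 262. -359.] sz [69. 24.] a 89.2 z [0.056 0.064 0.072]
low 1883 px 377.0 175.0 c [ 721. -249.] sz [ 68
[... 2222 characters left out ...]
.0 267.0 c [542. -18.] sz [127. 106.] a 72.7 z [0.011 0.026 0.042]
low 2487 px 154.0 290.0 c [677. 378.] sz [244. 147.] a 90.0 z [0.012 0.015 0.018]
low 649 px 370.0 288.0 c [370. -82.] sz [98. 57.] a 73.5 z [0.014 0.028 0.031]
low 38 px 244.0 293.0 c [514. 220.] sz [77.  4.] a 4.8 z [0.035 0.041 0.045]
low 250 px 263.0 304.0 c [466. 187.] sz [27. 77.] a 11.5 z [0.012 0.024 0.042]
low 723 px 208.0 323.0 c [495. 326.] sz [103. 102.] a 4.8 z [0.011 0.021 0.043]
low 306 px 318.0 313.0 c [360.  90.] sz [30. 64.] a 37.6 z [0.014 0.03  0.033]
low 126 px 281.0 329.0 c [363. 191.] sz [ 9. 69.] a 39.2 z [0.013 0.028 0.044]
low 228 px 245.0 347.0 c [353. 291.] sz [11. 67.] a 21.8 z [0.013 0.028 0.043]
```

View pics/crop1.png

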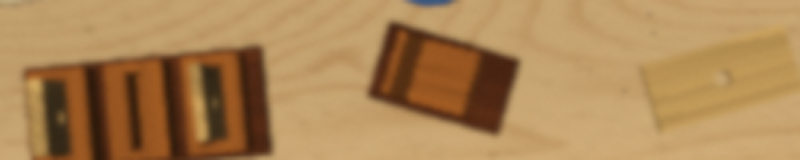

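Depth gives the positions below (mm):

| Item | Position | Yaw |
|---|---|---|
| Thin board, about 10 mm thick | (508,193) | about 5° |
| Narrow slot | (503,263) | rack 4.5° |
| Middle board, about 15 mm thick | (497,332) | – |
| Thick board | (526,-277) | 15.5° |
| Rest | about (530,-20) | about -15.5° |

Next I move over the rack, turning the tool half a turn so the last joint stays in range.

jog_arm(
  rows=[
    {"slide": [0.05, 0.02, 0.01], "rot": [0, 0, 10]},
    {"slide": [0.05, 0.02, 0.01], "rot": [0, 0, 10]},
    {"slide": [0.05, 0.02, 0.01], "rot": [0, 0, 10]},
    {"slide": [0.05, 0.02, 0], "rot": [0, 0, 10]},
    {"slide": [0.05, 0.02, 0], "rot": [0, 0, 10]},
    {"slide": [0.05, 0.03, 0], "rot": [0, 0, 10]},
    {"slide": [0.0, 0.046, 0], "rot": [0, 0, 10]},
    {"slide": [0.0, 0.046, 0], "rot": [0, 0, 10]},
    {"slide": [0.0, 0.046, 0], "rot": [0, 0, 10]},
    {"slide": [0.0, 0.046, 0], "rot": [0, 0, 10]},
    {"slide": [0.0, 0.046, 0], "rot": [0, 0, 10]},
    {"slide": [0.0, 0.046, 0], "rot": [0, 0, 10]},
    {"slide": [0.01, 0.046, 0], "rot": [0, 0, 10]},
    {"slide": [0.01, 0.046, 0], "rot": [0, 0, 10]},
    {"slide": [0.01, 0.046, 0], "rot": [0, 0, 10]},
    {"slide": [0.01, 0.046, 0], "rot": [0, 0, 10]},
    {"slide": [0.01, 0.046, 0], "rot": [0, 0, 10]},
    {"slide": [0.01, 0.046, 0], "rot": [0, 0, 0.2]},
    {"slide": [0, 0.046, 0]},
    {"slide": [0, 0.046, 0]},
  ],
  grip=0.0854,
)

```text
validation failed for argument at $.ro...
```

jog_arm(
  rows=[
    {"slide": [0.05, 0.02, 0.01], "rot": [0, 0, 10]},
    {"slide": [0.05, 0.02, 0.01], "rot": [0, 0, 10]},
    {"slide": [0.05, 0.02, 0.01], "rot": [0, 0, 10]},
    {"slide": [0.05, 0.02, 0], "rot": [0, 0, 10]},
    {"slide": [0.05, 0.02, 0], "rot": [0, 0, 10]},
    {"slide": [0.05, 0.03, 0], "rot": [0, 0, 10]},
    {"slide": [0.0, 0.046, 0], "rot": [0, 0, 10]},
    {"slide": [0.0, 0.046, 0], "rot": [0, 0, 10]},
    {"slide": [0.0, 0.046, 0], "rot": [0, 0, 10]},
    {"slide": [0.0, 0.046, 0], "rot": [0, 0, 10]},
    {"slide": [0.0, 0.046, 0], "rot": [0, 0, 10]},
    {"slide": [0.0, 0.046, 0], "rot": [0, 0, 10]},
    {"slide": [0.01, 0.046, 0], "rot": [0, 0, 10]},
    {"slide": [0.01, 0.046, 0], "rot": [0, 0, 10]},
    {"slide": [0.01, 0.046, 0], "rot": [0, 0, 10]},
    {"slide": [0.01, 0.046, 0], "rot": [0, 0, 10]},
    {"slide": [0.01, 0.046, 0], "rot": [0, 0, 10]},
    {"slide": [0.01, 0.046, 0], "rot": [0, 0, 0.2]},
    {"slide": [0, 0.046, 0], "rot": [0, 0, 0]},
    {"slide": [0, 0.046, 0], "rot": [0, 0, 0]},
  ],
  grip=0.0854,
)

```text
time_s: 2.6
tool_pos: [0.5081, 0.1941, 0.2609]
tool_rot: [[-0.997, -0.079, -0.001], [-0.079, 0.997, -0.0], [0.001, 0.0, -1.0]]
wrist_force: [0.6, -1.5, -0.8]
finger_gap: 0.0849
grip_force: 0.0
```

Run:
```python
from h import *
print(r.state()['joint_positions'].round(1))
f=grab('wrist'); np.savez('w1.npz',**f); cv2.imwrite('pics/w1.png',f['img'][...,::-1])
w=cloud(f); x,y,z=w[...,0],w[...,1],w[...,2]
th=np.radians(4.5); ex=np.array([np.cos(th),np.sin(th)]); ey=np.array([-ex[1],ex[0]])
q=(w[...,:2]-[.503,.263]); a=q@ex; b=q@ey
def rep(n,m):
    if m.sum()<20: print(n,m.sum());return
    c,s,an=cv2.minAreaRect((w[m][:,:2]*1000).astype(np.float32)); print(n,m.sum(),'c',np.round(c,1),'sz',np.round(s,1),'a',round(an,1),'z',np.percentile(w[m][:,2],[5,50,95]).round(4))
rep('boardtop',(z>.15)&(z<.17)&(abs(b+.07)<.02)&(abs(a)<.05))
for k in(-1,0): rep('block%d'%k,(z>.06)&(z<.075)&(abs(b-.07*k)<.032)&(abs(a)<.06))
# slot pocket in middle block: deep points
rep('slotdeep',(z<.06)&(abs(b)<.02)&(abs(a)<.04))
# rest
for n in('top','scene'):
    g=dict(np.load(n+'.npz')); W=cloud(g).reshape(-1,3)
    t=np.radians(-15.5); X=np.array([np.cos(t),np.sin(t)]); Y=np.array([-X[1],X[0]])
    d=W[:,:2]-[.53,-.02]; A=d@X; B=d@Y; Z=W[:,2]
    m=(abs(A)<.026)&(abs(B)<.08)&(Z>.01)&(Z<.09)
    h=[(round(c*1000),np.round(np.median(Z[m&(abs(B-c)<.003)])*1000)) for c in np.arange(-.07,.071,.006) if (m&(abs(B-c)<.003)).sum()>3]
    print(n,h)
    m2=(abs(B)<.012)&(Z>.03)&(Z<.09)&(abs(A)<.05)
    P=W[(abs(B-.0)<.06)&(abs(A)<.06)&(Z>.028)&(Z<.08)]
    print('x-extent',np.percentile(A[m2],[2,98])) 
    # all rest
    M=((abs(A)<.06)&(abs(B)<.09)&(Z>.0065)&(Z<.09)); c,s,an=cv2.minAreaRect((W[M][:,:2]*1000).astype(np.float32)); print('rest outline',c,s,an)
```

```text
[ 7.1 -3.3 -0.7 92.6  0.   2.6]
boardtop 1457 c [508.4 193.8] sz [66.5  9. ] a 6.0 z [0.1569 0.158  0.1591]
block-1 4525 c [508.4 193.4] sz [90.3 52.1] a 4.7 z [0.0655 0.0679 0.0692]
block0 5743 c [502.8 263.1] sz [90.5 52.6] a 4.8 z [0.0652 0.0679 0.0692]
slotdeep 935 c [503.7 268.3] sz [ 9.6 67.5] a 87.8 z [0.0175 0.0369 0.0581]
top [(-58, np.float64(13.0)), (-52, np.float64(14.0)), (-46, np.float64(13.0)), (-40, np.float64(12.0)), (-34, np.float64(14.0)), (-28, np.float64(64.0)), (-22, np.float64(74.0)), (-16, np.float64(71.0)), (-10, np.float64(66.0)), (-4, np.float64(60.0)), (2, np.float64(54.0)), (8, np.float64(46.0)), (14, np.float64(42.0)), (20, np.float64(35.0)), (26, np.float64(30.0)), (32, np.float64(26.0)), (38, np.float64(32.0)), (44, np.float64(35.0)), (50, np.float64(39.0)), (56, np.float64(31.0)), (62, np.float64(13.0)), (68, np.float64(14.0))]
x-extent [-0.02978501  0.02754307]
rest outline (529.8950805664062, -19.671485900878906) (178.29725646972656, 118.98883819580078) 74.28223419189453
scene [(-58, np.float64(12.0)), (-52, np.float64(12.0)), (-46, np.float64(11.0)), (-40, np.float64(13.0)), (-34, np.float64(12.0)), (-28, np.float64(13.0)), (-22, np.float64(74.0)), (-16, np.float64(72.0)), (-10, np.float64(62.0)), (-4, np.float64(60.0)), (2, np.float64(55.0)), (8, np.float64(48.0)), (14, np.float64(42.0)), (20, np.float64(36.0)), (26, np.float64(30.0)), (32, np.float64(27.0)), (38, np.float64(29.0)), (44, np.float64(34.0)), (50, np.float64(38.0)), (56, np.float64(14.0)), (62, np.float64(12.0)), (68, np.float64(12.0))]
x-extent [-0.03341479  0.02788787]
rest outline (534.6182250976562, -15.223739624023438) (130.31655883789062, 101.99193572998047) 69.18153381347656
```

View pics/w1.png

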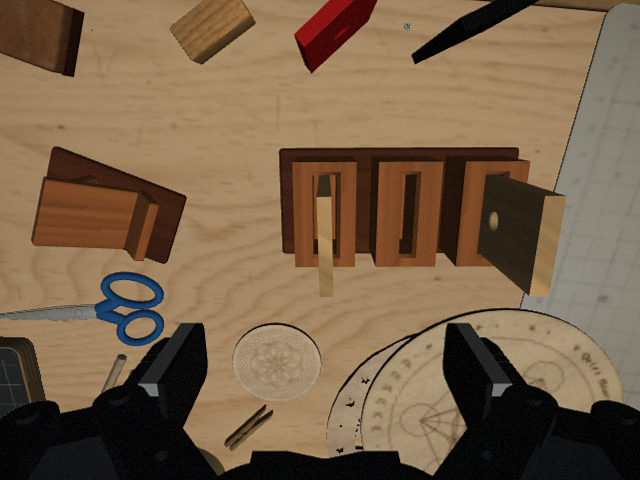

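The wrist view shows the thin board on end at about (323,230), the narrow slot empty at (409,213), and the middle board at (520,230). Next I descend and grip the thin board.

jog_arm(
  rows=[
    {"slide": [0.0003, -0.0003, -0.03], "rot": [0, 0, 1.3]},
    {"slide": [0, 0, -0.04], "rot": [0, 0, 0]},
    {"slide": [0, 0, -0.04], "rot": [0, 0, 0]},
    {"slide": [0, 0, -0.03], "rot": [0, 0, 0]},
    {"slide": [0, 0, 0], "rot": [0, 0, 0]},
  ],
)

```text
time_s: 3.28
tool_pos: [0.5067, 0.192, 0.1188]
tool_rot: [[-0.995, -0.101, -0.005], [-0.101, 0.995, -0.001], [0.005, -0.0, -1.0]]
wrist_force: [-0.4, 0.5, -0.1]
finger_gap: 0.0854
grip_force: 0.0
```

jog_arm(
  rows=[
    {"slide": [0, 0, 0], "rot": [0, 0, 0]},
    {"slide": [0, 0, 0], "rot": [0, 0, 0]},
    {"slide": [0, 0, 0], "rot": [0, 0, 0]},
    {"slide": [0, 0, 0], "rot": [0, 0, 0]},
    {"slide": [0, 0, 0], "rot": [0, 0, 0]},
    {"slide": [0, 0, 0], "rot": [0, 0, 0]},
    {"slide": [0, 0, 0], "rot": [0, 0, 0]},
    {"slide": [0, 0, 0], "rot": [0, 0, 0]},
  ],
  grip=0,
  force=40,
)

```text
time_s: 4.28
tool_pos: [0.5089, 0.1924, 0.1218]
tool_rot: [[-0.995, -0.101, 0.001], [-0.101, 0.995, 0.0], [-0.001, 0.0, -1.0]]
wrist_force: [-0.5, 0.9, 5.0]
finger_gap: 0.0085
grip_force: 40.3
```

jog_arm(
  rows=[
    {"slide": [0, 0, 0.02], "rot": [0, 0, -0.6]},
    {"slide": [0, 0, 0.03], "rot": [0, 0, -0.6]},
    {"slide": [0, 0, 0.03], "rot": [0, 0, 0]},
    {"slide": [-0.0014, 0.0177, 0], "rot": [0, 0, 0]},
    {"slide": [-0.0014, 0.0177, 0], "rot": [0, 0, 0]},
    {"slide": [-0.0014, 0.0177, 0], "rot": [0, 0, 0]},
    {"slide": [-0.0014, 0.0177, 0], "rot": [0, 0, 0]},
    {"slide": [0, 0, 0], "rot": [0, 0, 0]},
    {"slide": [0, 0, 0], "rot": [0, 0, 0]},
  ],
)

```text
time_s: 5.4
tool_pos: [0.5029, 0.2632, 0.201]
tool_rot: [[-0.997, -0.081, -0.0], [-0.081, 0.997, -0.0], [0.001, -0.0, -1.0]]
wrist_force: [-0.4, 0.9, -1.3]
finger_gap: 0.0086
grip_force: 39.4
```

Run:
```python
from h import *
s=r.state(); print(s['tool_pos'],s['tool_rot'].round(3))
f=grab('wrist'); np.savez('w2.npz',**f); cv2.imwrite('pics/w2.png',f['img'][...,::-1])
w=cloud(f); z=w[...,2]
th=np.radians(4.6); ex=np.array([np.cos(th),np.sin(th)]); ey=np.array([-ex[1],ex[0]])
q=(w[...,:2]-[.5028,.2631]); a=q@ex; b=q@ey
for k in(-1,0):
    m=(z>.06)&(z<.075)&(abs(b-.07*k)<.032)&(abs(a)<.06); c,sz,an=cv2.minAreaRect((w[m][:,:2]*1000).astype(np.float32)); print(k,m.sum(),c,sz,an)
m=(z>.1)&(z<.17)&(abs(b)<.015)&(abs(a)<.05)
for lo in np.arange(.09,.24,.015):
    mm=(z>lo)&(z<lo+.015)&(abs(b)<.012)&(abs(a)<.045)
    if mm.sum()>10: print(round(lo,3),mm.sum(),'a',np.percentile(a[mm],[1,99]).round(4),'b',np.percentile(b[mm],[1,50,99]).round(4))
```

```text
[0.5028706  0.26315343 0.20102245] [[-0.997 -0.081 -0.   ]
 [-0.081  0.997 -0.   ]
 [ 0.001 -0.    -1.   ]]
-1 7071 (508.3675231933594, 193.283203125) (90.19747924804688, 52.65009307861328) 4.648812294006348
0 6741 (502.5836181640625, 263.12469482421875) (90.30938720703125, 52.1733512878418) 4.79890251159668
0.09 44 a [-0.0334 -0.0329] b [-0.0044 -0.0002  0.0041]
0.105 73 a [-0.0335 -0.0329] b [-0.0044 -0.0002  0.0041]
0.12 95 a [-0.0335 -0.0329] b [-0.0045 -0.0002  0.0042]
0.135 117 a [-0.0335 -0.033 ] b [-0.0047 -0.0002  0.0042]
0.15 141 a [-0.0336 -0.0329] b [-0.0045 -0.0002  0.004 ]
0.165 182 a [-0.0336 -0.0329] b [-0.0046 -0.0002  0.0041]
0.18 229 a [-0.0336 -0.0329] b [-0.0047 -0.0002  0.0041]
0.195 479 a [-0.0336 -0.0069] b [-0.0111 -0.0002  0.0112]
0.21 1138 a [-0.0336 -0.0067] b [-0.0111  0.0004  0.0118]
0.225 7343 a [-0.0335  0.0264] b [-0.0103 -0.0003  0.0099]
```

View pics/w2.png

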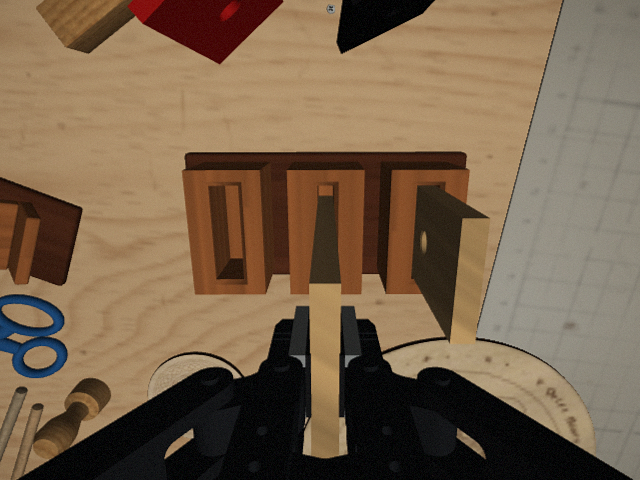

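The board hangs straight over the narrow slot, aligned to about 0.3 mm. The board edge is at (325,280) and the slot at (325,190). I insert it.

jog_arm(
  rows=[
    {"slide": [0, 0, -0.015], "rot": [0, 0, 0]},
    {"slide": [0, 0, -0.01], "rot": [0, 0, 0]},
    {"slide": [0, 0, -0.008], "rot": [0, 0, 0]},
    {"slide": [0, 0, -0.008], "rot": [0, 0, 0]},
    {"slide": [0, 0, 0], "rot": [0, 0, 0]},
  ],
)

```text
time_s: 6.08
tool_pos: [0.5026, 0.263, 0.1596]
tool_rot: [[-0.997, -0.08, -0.001], [-0.08, 0.997, -0.0], [0.001, -0.0, -1.0]]
wrist_force: [0.1, -0.3, 0.1]
finger_gap: 0.0085
grip_force: 39.5
```

jog_arm(
  rows=[
    {"slide": [0, 0, -0.01], "rot": [0, 0, 0]},
    {"slide": [0, 0, -0.01], "rot": [0, 0, 0]},
    {"slide": [0, 0, -0.01], "rot": [0, 0, 0]},
    {"slide": [0, 0, -0.006], "rot": [0, 0, 0]},
    {"slide": [0, 0, 0], "rot": [0, 0, 0]},
    {"slide": [0, 0, 0], "rot": [0, 0, 0]},
  ],
)

```text
time_s: 6.82
tool_pos: [0.5032, 0.2631, 0.1246]
tool_rot: [[-0.997, -0.08, 0.0], [-0.08, 0.997, 0.0], [-0.0, 0.0, -1.0]]
wrist_force: [-0.0, -0.0, -0.8]
finger_gap: 0.0088
grip_force: 39.5
```

jog_arm(
  rows=[
    {"slide": [0, 0, -0.002], "rot": [0, 0, 0]},
    {"slide": [0, 0, -0.0015], "rot": [0, 0, 0]},
    {"slide": [0, 0, 0], "rot": [0, 0, 0]},
    {"slide": [0, 0, 0], "rot": [0, 0, 0]},
  ],
)

```text
time_s: 7.32
tool_pos: [0.5034, 0.2632, 0.1219]
tool_rot: [[-0.997, -0.08, 0.001], [-0.08, 0.997, 0.0], [-0.001, 0.0, -1.0]]
wrist_force: [-1.7, -0.7, 4.9]
finger_gap: 0.0086
grip_force: 40.4
```

jog_arm(
  rows=[
    {"slide": [0, 0, 0], "rot": [0, 0, 0]},
    {"slide": [0, 0, 0], "rot": [0, 0, 0]},
    {"slide": [0, 0, 0], "rot": [0, 0, 0]},
  ],
  grip=0.035,
)

```text
time_s: 7.7
tool_pos: [0.503, 0.263, 0.1207]
tool_rot: [[-0.997, -0.08, -0.0], [-0.08, 0.997, 0.0], [0.0, 0.0, -1.0]]
wrist_force: [-0.0, -0.3, -0.1]
finger_gap: 0.0348
grip_force: 0.0
```

jog_arm(
  rows=[
    {"slide": [0, 0, 0.03], "rot": [0, 0, 0]},
    {"slide": [0, 0, 0.04], "rot": [0, 0, 0]},
    {"slide": [0, 0, 0.04], "rot": [0, 0, 0]},
    {"slide": [0, 0, 0.04], "rot": [0, 0, 0]},
    {"slide": [0, 0, 0], "rot": [0, 0, 0]},
  ],
)

```text
time_s: 8.32
tool_pos: [0.5044, 0.2634, 0.2743]
tool_rot: [[-0.997, -0.08, 0.005], [-0.08, 0.997, 0.001], [-0.005, 0.001, -1.0]]
wrist_force: [1.5, 0.5, -0.3]
finger_gap: 0.0352
grip_force: 0.0
```

Run:
```python
from h import *
f=grab('wrist'); np.savez('w3.npz',**f)
s=r.state(); print(s['tool_pos'],s['finger_gap'])
w=cloud(f); z=w[...,2]
th=np.radians(4.7); ex=np.array([np.cos(th),np.sin(th)]); ey=np.array([-ex[1],ex[0]])
q=(w[...,:2]-[.5028,.2631]); a=q@ex; b=q@ey
def rep(n,m):
    c,s,an=cv2.minAreaRect((w[m][:,:2]*1000).astype(np.float32)); print(n,m.sum(),'c',np.round(c,1),'sz',np.round(s,1),'a',round(an,1),'z',np.percentile(w[m][:,2],[5,50,95]).round(4))
rep('thin',(z>.14)&(z<.18)&(abs(b)<.02)&(abs(a)<.05))
rep('thickblock',(z>.06)&(z<.075)&(abs(b+.07)<.032)&(abs(a)<.06))
# thick board, top view, and rest geometry: panel plane fit
for n in('top','scene'):
    g=dict(np.load(n+'.npz')); W=cloud(g).reshape(-1,3); x,y,Z=W.T
    m=(x>.44)&(x<.62)&(y>-.37)&(y<-.19)&(Z>.011)&(Z<.03)
    if m.sum()>50:
        c,s,an=cv2.minAreaRect((W[m][:,:2]*1000).astype(np.float32)); print(n,'thick',m.sum(),c,s,an)
    t=np.radians(-15.5); X=np.array([np.cos(t),np.sin(t)]); Y=np.array([-X[1],X[0]])
    d=W[:,:2]-[.53,-.02]; A=d@X; B=d@Y
    m=(abs(A)<.04)&(B>-.016)&(B<.024)&(Z>.025)&(Z<.08)
    P=W[m]; C=np.linalg.lstsq(np.c_[P[:,0],P[:,1],np.ones(len(P))],P[:,2],rcond=None)[0]
    print('plane',C,'slope',np.hypot(*C[:2]),'dir',np.degrees(np.arctan2(C[1],C[0])), 'res',np.std(P@[C[0],C[1],-1]+C[2]))
    mid=[np.percentile(A[m&(abs(B-k)<.004)],[1,99]).mean().round(4) for k in(-.012,-.004,.004,.012,.02)]; print('A mid by B',mid)
    # height along center line
    for Bq in(0,): print('Z at origin',C[0]*.53+C[1]*-.02+C[2])
```

```text
[0.50376997 0.26327612 0.27207806] 0.03481955610145983
thin 1361 c [503.5 262.3] sz [66.7  8.8] a 4.5 z [0.1566 0.1581 0.1591]
thickblock 4564 c [508.4 193.3] sz [90.1 52.5] a 4.7 z [0.0647 0.0678 0.0692]
top thick 986 (539.2894287109375, -269.62725830078125) (161.06063842773438, 167.65704345703125) 12.010099411010742
plane [-0.29458665 -1.00179949  0.19206554] slope 1.0442143081782598 dir -106.38636832365732 res 0.0041275532134595954
A mid by B [np.float64(-0.002), np.float64(-0.0014), np.float64(-0.0008), np.float64(-0.0013), np.float64(-0.0004)]
Z at origin 0.05597060052872835
plane [-0.10731807 -0.77387092  0.09557311] slope 0.7812767533808571 dir -97.89525012104404 res 0.008896030468763024
A mid by B [np.float64(-0.0046), np.float64(-0.0035), np.float64(-0.0018), np.float64(-0.0013), np.float64(-0.001)]
Z at origin 0.05417194552601371
```

The thin board is home: its top reads 158 mm, centred on its slot. Next I go over to the rest and the thick board.

jog_arm(
  rows=[
    {"slide": [0, -0.045, 0], "rot": [0, 0, -10]},
    {"slide": [0, -0.045, 0], "rot": [0, 0, -10]},
    {"slide": [0, -0.045, 0], "rot": [0, 0, 0]},
    {"slide": [0, -0.045, 0], "rot": [0, 0, 0]},
    {"slide": [0, -0.045, 0], "rot": [0, 0, 0]},
    {"slide": [0, -0.045, 0], "rot": [0, 0, 0]},
    {"slide": [0.0, 0, 0], "rot": [0, 0, 0]},
    {"slide": [0.0, 0, 0], "rot": [0, 0, 0]},
  ],
  grip=0.0854,
)

```text
time_s: 9.38
tool_pos: [0.5026, -0.0066, 0.2698]
tool_rot: [[-0.964, 0.266, -0.001], [0.266, 0.964, 0.001], [0.002, 0.0, -1.0]]
wrist_force: [0.1, 0.6, 0.8]
finger_gap: 0.0855
grip_force: 0.0
```

Run:
```python
from h import *
f=grab('wrist'); np.savez('w4.npz',**f); cv2.imwrite('pics/w4.png',f['img'][...,::-1])
print(r.state()['tool_pos'])
W=cloud(f).reshape(-1,3);Z=W[:,2]
t=np.radians(-16); 
for it in range(3):
    X=np.array([np.cos(t),np.sin(t)]); Y=np.array([-X[1],X[0]])
    d=W[:,:2]-[.53,-.02]; A=d@X; B=d@Y
    m=(abs(A)<.025)&(B>-.012)&(B<.022)&(Z>.03)&(Z<.08)
    P=W[m]; C=np.linalg.lstsq(np.c_[P[:,0],P[:,1],np.ones(len(P))],P[:,2],rcond=None)[0]
    t=np.arctan2(C[1],C[0])+np.pi/2
    print(m.sum(),'slope',np.hypot(*C[:2]),'yaw',np.degrees(t),'res',np.std(P@[C[0],C[1],-1]+C[2]))
d=W[:,:2]-[.53,-.02]; X=np.array([np.cos(t),np.sin(t)]); Y=np.array([-X[1],X[0]]);A=d@X;B=d@Y
for c in np.arange(-.03,.066,.005):
    m=(abs(A)<.02)&(abs(B-c)<.0015)&(Z>.005)
    e=(abs(A)<.06)&(abs(B-c)<.0015)&(Z>.02)
    if m.sum()>3: print(round(c*1000),np.round(np.median(Z[m])*1000,1),m.sum(), np.percentile(A[e],[1,99]).round(4) if e.sum()>5 else '')
M=(abs(A)<.07)&(abs(B)<.09)&(Z>.006)&(Z<.015); c,s,an=cv2.minAreaRect((W[M][:,:2]*1000).astype(np.float32)); print('base',c,s,an)
```

```text
[ 0.50273846 -0.00615615  0.27004711]
1919 slope 1.0002605470766568 yaw -17.372180803431466 res 0.0007286898750812694
1898 slope 1.000822225092078 yaw -17.382598350381613 res 0.0007269810757590772
1898 slope 1.000822225092078 yaw -17.382598350381613 res 0.0007269810757590772
-30 9.7 6 [-0.0468 -0.0447]
-25 72.3 140 [-0.047   0.0252]
-20 75.2 148 [-0.0471  0.0254]
-15 70.9 154 [-0.0468  0.0267]
-10 66.0 149 [-0.0414  0.0262]
-5 61.0 150 [-0.0415  0.0255]
0 56.1 137 [-0.0418  0.0255]
5 50.9 134 [-0.0419  0.0261]
10 46.1 127 [-0.042   0.0256]
15 41.0 122 [-0.0421  0.026 ]
20 35.7 121 [-0.0423  0.0258]
25 30.9 118 [-0.0486  0.0258]
30 25.7 109 [-0.0489  0.0247]
35 26.1 132 [-0.049   0.0237]
40 31.1 134 [-0.0491  0.0257]
45 36.1 138 [-0.0483  0.0243]
50 39.4 123 [-0.0445  0.0218]
55 35.5 70 [-0.0458  0.0224]
60 10.1 96 [-0.0442 -0.0266]
65 9.9 113 [-0.0448 -0.0294]
base (546.39794921875, -18.645118713378906) (133.7939453125, 109.37062072753906) 72.50920104980469
```

View pics/w4.png

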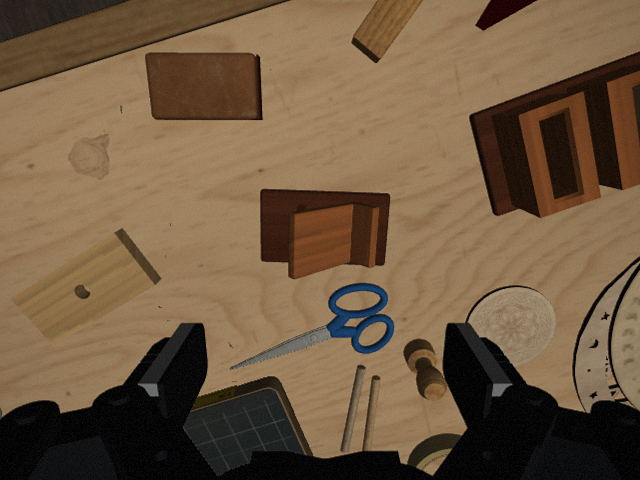

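The rest is at (325,235), the thick board at (85,290) and the scissors at (330,325). The panel fits a 45° slope and its corner height of 23.6 mm matches the given 23.5. I still need its midline, and the thick board.

Run:
```python
from h import *
f=dict(np.load('w4.npz')); W=cloud(f).reshape(-1,3);Z=W[:,2]
t=np.radians(-17.2); X=np.array([np.cos(t),np.sin(t)]); Y=np.array([-X[1],X[0]])
d=W[:,:2]-[.53,-.02]; A=d@X;B=d@Y
for c in (-15,-5,5,15,25,40):
    c/=1000; e=(abs(A)<.06)&(abs(B-c)<.003)&(Z>.022)&(Z<.085)&(abs(Z-(.0561-B))<.003) if c<.03 else (abs(A)<.06)&(abs(B-c)<.003)&(Z>.022)&(Z<.085)
    print(c,np.percentile(A[e],[1,99]).round(4),np.percentile(A[e],[1,99]).mean().round(4))
for lo,hi in((.007,.013),):
    M=((Z>lo)&(Z<hi)&(abs(A)<.05)&(abs(B)<.08)).reshape(480,640).astype(np.uint8)
    M[:]=((Z>lo)&(Z<.085)&(abs(A)<.05)&(abs(B)<.08)).reshape(480,640)
    k,l,st,_=cv2.connectedComponentsWithStats(M); i=1+np.argmax(st[1:,4]); P=W.reshape(480,640,3)[l==i]
    c,s,an=cv2.minAreaRect((P[:,:2]*1000).astype(np.float32)); print('rest',c,s,an)
x,y=W[:,0],W[:,1]
M=((x>.43)&(x<.64)&(y>-.4)&(y<-.17)&(Z>.012)&(Z<.03)).reshape(480,640).astype(np.uint8)
k,l,st,_=cv2.connectedComponentsWithStats(M); i=1+np.argmax(st[1:,4]); P=W.reshape(480,640,3)[l==i]
c,s,an=cv2.minAreaRect((P[:,:2]*1000).astype(np.float32)); print('thick',c,s,an,np.median(P[:,2]))
P=P[P[:,2]>.0165];c,s,an=cv2.minAreaRect((P[:,:2]*1000).astype(np.float32)); print('thick',c,s,an,P[:,:2].mean(0))
```

```text
-0.015 [-0.0309  0.0272] -0.0019
-0.005 [-0.0307  0.0273] -0.0017
0.005 [-0.0309  0.0277] -0.0016
0.015 [-0.031   0.0273] -0.0018
0.025 [-0.0306  0.0275] -0.0016
0.04 [-0.031   0.0275] -0.0018
rest (530.0542602539062, -15.489356994628906) (129.87759399414062, 76.21745300292969) 72.4647216796875
thick (525.8806762695312, -276.36529541015625) (66.02254486083984, 142.0985870361328) 15.520946502685547 0.01793364120575086
thick (525.8806762695312, -276.36529541015625) (66.02254486083984, 142.0985870361328) 15.520946502685547 [ 0.52472253 -0.27455398]
```

jog_arm(
  rows=[
    {"slide": [0.003, -0.035, 0], "rot": [0, 0, -9]},
    {"slide": [0.004, -0.045, 0], "rot": [0, 0, -10]},
    {"slide": [0.004, -0.045, 0], "rot": [0, 0, -10]},
    {"slide": [0.004, -0.045, 0], "rot": [0, 0, -10]},
    {"slide": [0.004, -0.045, -0.03], "rot": [0, 0, -10]},
    {"slide": [0.004, -0.045, -0.04], "rot": [0, 0, -10]},
    {"slide": [0, -0.01, -0.05], "rot": [0, 0, 0]},
    {"slide": [0, 0, -0.05], "rot": [0, 0, 0]},
    {"slide": [0, 0, -0.03], "rot": [0, 0, 0]},
    {"slide": [0, 0, 0], "rot": [0, 0, 0]},
    {"slide": [0, 0, 0], "rot": [0, 0, 0]},
  ],
)

```text
time_s: 10.8
tool_pos: [0.527, -0.2767, 0.0724]
tool_rot: [[-0.27, 0.963, 0.001], [0.963, 0.27, -0.001], [-0.001, 0.001, -1.0]]
wrist_force: [0.2, -0.7, 0.8]
finger_gap: 0.0852
grip_force: 0.0
```

Run:
```python
from h import *
f=grab('wrist'); s=r.state(); print(s['tool_pos'],s['tool_rot'].round(4),s['joint_positions'].round(1))
C=cloud(f);W=C.reshape(-1,3);Z=W[:,2];x,y=W[:,0],W[:,1]
M=((x>.43)&(x<.64)&(y>-.4)&(y<-.17)&(Z>.012)&(Z<.022)).reshape(480,640).astype(np.uint8)
k,l,st,_=cv2.connectedComponentsWithStats(M); i=1+np.argmax(st[1:,4]); P=C[l==i]
c,sz,an=cv2.minAreaRect((P[:,:2]*1000).astype(np.float32)); print('thick',c,sz,an)
T=(W-s['tool_pos'])@s['tool_rot']  # tool coords
m=(abs(T[:,0])<.015)&(abs(abs(T[:,1])-.048)<.01)&(T[:,2]>-.03)&(T[:,2]<.02)
print('tip z_tool max',m.sum(),np.percentile(T[m,2],[50,90,99]) if m.sum() else '')
cv2.imwrite('pics/w5.png',f['img'][...,::-1])
```

```text
[ 0.527239   -0.27712448  0.07289956] [[-0.2699  0.9629  0.0022]
 [ 0.9629  0.2699 -0.0017]
 [-0.0022  0.0016 -1.    ]] [-40.3   6.8 -10.   73.    0.   34. ]
thick (525.8126220703125, -276.671875) (66.3787612915039, 140.4552459716797) 15.525315284729004
tip z_tool max 3241 [-0.02325949 -0.01615942 -0.01291981]
```

jog_arm(
  rows=[
    {"slide": [-0.0012, 0.0004, -0.02], "rot": [0, 0, 0]},
    {"slide": [0, 0, -0.02], "rot": [0, 0, 0]},
    {"slide": [0, 0, -0.015], "rot": [0, 0, 0]},
    {"slide": [0, 0, -0.012], "rot": [0, 0, 0]},
    {"slide": [0, 0, -0.007], "rot": [0, 0, 0]},
    {"slide": [0, 0, 0], "rot": [0, 0, 0]},
    {"slide": [0, 0, 0], "rot": [0, 0, 0]},
  ],
)

```text
time_s: 11.72
tool_pos: [0.5252, -0.2768, -0.0026]
tool_rot: [[-0.269, 0.963, 0.001], [0.963, 0.269, -0.001], [-0.001, 0.001, -1.0]]
wrist_force: [0.1, -1.0, 0.2]
finger_gap: 0.0855
grip_force: 0.0
```

jog_arm(
  rows=[
    {"slide": [0, 0, 0], "rot": [0, 0, 0]},
    {"slide": [0, 0, 0], "rot": [0, 0, 0]},
    {"slide": [0, 0, 0], "rot": [0, 0, 0]},
    {"slide": [0, 0, 0], "rot": [0, 0, 0]},
    {"slide": [0, 0, 0], "rot": [0, 0, 0]},
  ],
  grip=0.06,
  force=50,
)

```text
time_s: 12.35
tool_pos: [0.5254, -0.277, -0.0022]
tool_rot: [[-0.269, 0.963, 0.001], [0.963, 0.269, -0.001], [-0.001, 0.001, -1.0]]
wrist_force: [0.2, 0.8, 6.9]
finger_gap: 0.0648
grip_force: 56.1
```

Board gripped. Next I lift it, carry it over the rest, yaw to -17.4°, then tilt -45° about the rest's x.

jog_arm(
  rows=[
    {"slide": [0, 0, 0.02], "rot": [0, 0, 0]},
    {"slide": [0, 0, 0.05], "rot": [0, 0, 0]},
    {"slide": [0, 0, 0.05], "rot": [0, 0, 0]},
    {"slide": [0, 0.02, 0.05], "rot": [0, 0, 0]},
    {"slide": [0.0015, 0.04, 0], "rot": [0, 0, -8.25]},
    {"slide": [0.002, 0.045, 0], "rot": [0, 0, -8.25]},
    {"slide": [0.002, 0.045, 0], "rot": [0, 0, -8.25]},
    {"slide": [0.002, 0.045, 0], "rot": [0, 0, -8.25]},
    {"slide": [0.002, 0.045, 0], "rot": [0, 0, 0]},
    {"slide": [0, 0.038, 0], "rot": [0, 0, 0]},
    {"slide": [0, 0, 0], "rot": [0, 0, 0]},
    {"slide": [0, 0, 0], "rot": [0, 0, 0]},
  ],
)

```text
time_s: 13.85
tool_pos: [0.5344, 0.0011, 0.1675]
tool_rot: [[0.299, 0.954, 0.001], [0.954, -0.299, -0.0], [-0.0, 0.001, -1.0]]
wrist_force: [0.2, 0.7, -1.4]
finger_gap: 0.065
grip_force: 56.1
```

jog_arm(
  rows=[
    {"slide": [0, 0, 0], "rot": [-8.58, 2.69, 0]},
    {"slide": [0, 0, 0], "rot": [-8.58, 2.69, 0]},
    {"slide": [0, 0, 0], "rot": [-8.58, 2.69, 0]},
    {"slide": [0, 0, 0], "rot": [-8.58, 2.69, 0]},
    {"slide": [0, 0, 0], "rot": [-8.58, 2.69, 0]},
    {"slide": [0, 0, 0], "rot": [0, 0, 0]},
    {"slide": [0, 0, 0], "rot": [0, 0, 0]},
  ],
)

```text
time_s: 14.72
tool_pos: [0.5348, 0.0008, 0.1675]
tool_rot: [[0.213, 0.954, -0.211], [0.677, -0.3, -0.672], [-0.705, 0.0, -0.71]]
wrist_force: [0.2, -0.4, -1.3]
finger_gap: 0.0647
grip_force: 56.2
```

Run:
```python
from h import *
s=r.state(); print(s['joint_positions'].round(1),s['tool_pos'].round(4),s['tool_rot'].round(3),s['grip_force'])
from scipy.spatial.transform import Rotation as R
t=np.radians(-17.4); X=np.array([np.cos(t),np.sin(t),0]);Y=np.array([-X[1],X[0],0])
zt=-(Y+[0,0,1])/2**.5; yt=X; xt=np.cross(yt,zt); T=np.c_[xt,yt,zt]
print('rot err deg',np.degrees(R.from_matrix(T@s['tool_rot'].T).as_rotvec()).round(2))
f=grab('wrist'); cv2.imwrite('pics/w6.png',f['img'][...,::-1]); np.savez('w6.npz',**f)
g=grab('scene'); cv2.imwrite('pics/s6.png',g['img'][150:390,140:460,::-1].repeat(2,0).repeat(2,1))
W=cloud(f).reshape(-1,3); L=(W-s['tool_pos'])@s['tool_rot']
# board in tool frame: points close to board top plane
m=(abs(L[:,1])<.034)&(L[:,2]>-.03)&(L[:,2]<-.012)&(abs(L[:,0])<.09)
print('top plane z',np.median(L[m,2]),'x ext',np.percentile(L[m,0],[.5,99.5]),'y ext',np.percentile(L[m,1],[1,99]))
for k in(-.06,-.03,.03,.06):
  q=m&(abs(L[:,0]-k)<.008)
  if q.sum()>10: print(k,np.median(L[q,2]).round(4),q.sum())
```

```text
[  7.1  22.4   7.5  97.5 -39.9 122.7] [0.5348 0.0008 0.1675] [[ 0.213  0.954 -0.211]
 [ 0.677 -0.3   -0.672]
 [-0.705  0.    -0.71 ]] 56.16432845592499
rot err deg [-0.19  0.09  0.06]
top plane z -0.019846139151231793 x ext [-0.04247061  0.07024307] y ext [-0.03241679  0.03253515]
-0.03 -0.0198 6514
0.03 -0.0199 9583
0.06 -0.0199 11925
```

View pics/s6.png

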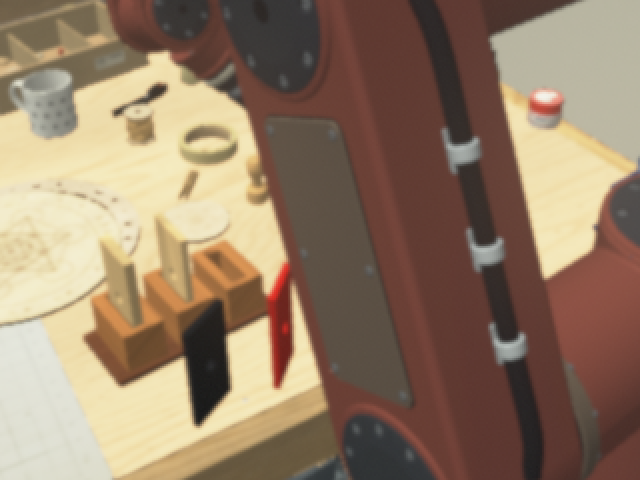

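The arm hides the rest in the scene view; the rack at (190,300) is undisturbed, with the thin and middle boards standing. The wrist depth shows the board square in the grip. Next I lower it to the panel.

jog_arm(
  rows=[
    {"slide": [-0.0013, -0.0042, -0.0218], "rot": [0, 0, 0]},
    {"slide": [-0.0013, -0.0042, -0.0218], "rot": [0, 0, 0]},
    {"slide": [-0.0013, -0.0042, -0.0218], "rot": [0, 0, 0]},
    {"slide": [-0.0017, -0.0054, -0.0057], "rot": [0, 0, 0]},
    {"slide": [-0.0017, -0.0054, -0.0057], "rot": [0, 0, 0]},
    {"slide": [-0.0017, -0.0054, -0.0057], "rot": [0, 0, 0]},
    {"slide": [-0.0012, -0.004, -0.0042], "rot": [0, 0, 0]},
    {"slide": [-0.001, -0.0034, -0.0035], "rot": [0, 0, 0]},
    {"slide": [0, 0, 0], "rot": [0, 0, 0]},
    {"slide": [0, 0, 0], "rot": [0, 0, 0]},
  ],
)

```text
time_s: 16.08
tool_pos: [0.5232, -0.0346, 0.0768]
tool_rot: [[0.211, 0.954, -0.211], [0.675, -0.299, -0.674], [-0.707, -0.0, -0.708]]
wrist_force: [-0.1, 0.5, -1.2]
finger_gap: 0.0649
grip_force: 56.1
```

jog_arm(
  rows=[
    {"slide": [-0.0005, -0.0015, -0.0015], "rot": [0, 0, 0]},
    {"slide": [-0.0005, -0.0015, -0.0015], "rot": [0, 0, 0]},
    {"slide": [0, 0, 0], "rot": [0, 0, 0]},
    {"slide": [0, 0, 0], "rot": [0, 0, 0]},
  ],
)

```text
time_s: 16.58
tool_pos: [0.5221, -0.0377, 0.0736]
tool_rot: [[0.211, 0.954, -0.211], [0.675, -0.299, -0.674], [-0.707, -0.0, -0.708]]
wrist_force: [-0.2, -0.1, -1.5]
finger_gap: 0.0645
grip_force: 56.1
```

jog_arm(
  rows=[
    {"slide": [0.0005, 0.0013, -0.0014], "rot": [0, 0, 0]},
    {"slide": [0, 0, 0], "rot": [0, 0, 0]},
    {"slide": [0, 0, 0], "rot": [0, 0, 0]},
  ],
)

```text
time_s: 16.95
tool_pos: [0.5227, -0.0365, 0.0724]
tool_rot: [[0.211, 0.954, -0.211], [0.675, -0.299, -0.675], [-0.707, -0.0, -0.707]]
wrist_force: [-0.6, -2.3, 1.1]
finger_gap: 0.064
grip_force: 56.2
```

jog_arm(
  rows=[
    {"slide": [-0.0002, -0.0007, -0.0007], "rot": [0, 0, 0]},
    {"slide": [0, 0, 0], "rot": [0, 0, 0]},
    {"slide": [0, 0, 0], "rot": [0, 0, 0]},
  ],
)

```text
time_s: 17.32
tool_pos: [0.5226, -0.0372, 0.0718]
tool_rot: [[0.212, 0.954, -0.211], [0.675, -0.299, -0.674], [-0.707, 0.0, -0.708]]
wrist_force: [-0.2, -1.1, 4.3]
finger_gap: 0.065
grip_force: 56.4
```

jog_arm(
  rows=[
    {"slide": [0, 0, 0], "rot": [0, 0, 0]},
    {"slide": [0, 0, 0], "rot": [0, 0, 0]},
    {"slide": [0, 0, 0], "rot": [0, 0, 0]},
    {"slide": [0, 0, 0], "rot": [0, 0, 0]},
  ],
  grip=0.0854,
)

```text
time_s: 17.82
tool_pos: [0.5224, -0.0371, 0.0714]
tool_rot: [[0.211, 0.954, -0.211], [0.675, -0.299, -0.674], [-0.707, -0.0, -0.708]]
wrist_force: [0.3, -0.3, 0.3]
finger_gap: 0.0852
grip_force: 0.0
```

jog_arm(
  rows=[
    {"slide": [0.0021, 0.0067, 0.0071], "rot": [0, 0, 0]},
    {"slide": [0.0042, 0.0135, 0.0141], "rot": [0, 0, 0]},
    {"slide": [0.0063, 0.0202, 0.0212], "rot": [0, 0, 0]},
    {"slide": [0.0063, 0.0202, 0.0212], "rot": [0, 0, 0]},
    {"slide": [0.0, 0.01, 0.04], "rot": [0, 0, 0]},
    {"slide": [0, 0, 0.04], "rot": [0, 0, 0]},
    {"slide": [0, 0, 0], "rot": [0, 0, 0]},
    {"slide": [0, 0, 0], "rot": [0, 0, 0]},
  ],
)

```text
time_s: 18.82
tool_pos: [0.5414, 0.0338, 0.2148]
tool_rot: [[0.211, 0.954, -0.211], [0.675, -0.299, -0.674], [-0.706, -0.0, -0.708]]
wrist_force: [-0.9, -0.2, -0.3]
finger_gap: 0.0855
grip_force: 0.0
```

Run:
```python
from h import *
f=grab('wrist'); cv2.imwrite('pics/w7.png',f['img'][...,::-1]); s=r.state(); print(s['joint_positions'].round(1),s['tool_pos'].round(4))
W=cloud(f).reshape(-1,3); Z=W[:,2]
t=np.radians(-17.4); X=np.array([np.cos(t),np.sin(t),0]);Y=np.array([-X[1],X[0],0]); k=2**-.5
U=(-Y+[0,0,1])*k; N=(Y+[0,0,1])*k
d=W-[.5381,.0115,.0235]; a=d@X;u=d@U;n=d@N
m=(abs(a)<.04)&(n>.013)&(n<.023)&(u>-.01)&(u<.16)
Q=np.c_[a[m],u[m]]*1000
c,sz,an=cv2.minAreaRect(Q.astype(np.float32)); print('board on slope c(a,u)',c,sz,an,'n',np.percentile(n[m],[5,50,95]))
for lo in range(10,140,25):
    q=m&(u>lo/1e3)&(u<lo/1e3+.025); print(lo,q.sum(),np.median(n[q]).round(4) if q.any() else '')
P=W[m]; cc=P.mean(0); v=np.linalg.svd((P-cc)[::5],full_matrices=False)[2][2]; v*=np.sign(v[2]); print('normal',v,'expected',N)
```

```text
[ 10.   25.5  16.  105.2 -38.9 126.2] [0.541  0.0336 0.2142]
board on slope c(a,u) (-0.03650665283203125, 65.16250610351562) (150.30674743652344, 66.3698501586914) 89.98828125 n [0.01663789 0.01789467 0.01931822]
10 4518 0.0182
35 4076 0.018
60 3321 0.0178
85 3466 0.0176
110 3204 0.0175
135 624 0.0173
normal [0.20963342 0.66783788 0.71417532] expected [0.21145377 0.67474981 0.70710678]
```

View pics/w7.png

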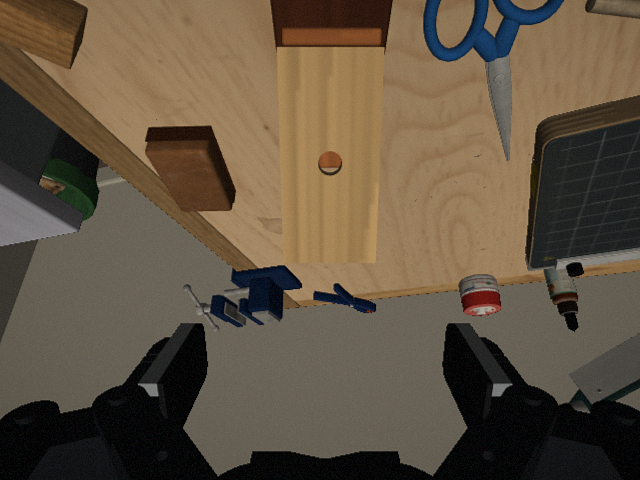

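The board lies flush on the rest: its face is 17.9 mm off the panel, it is centred (a=-0.04 mm), and its upper end is at about (330,262). Next I reorient to take it by that end.

jog_arm(
  rows=[
    {"slide": [-0.0038, -0.0137, 0.011], "rot": [8.58, -2.69, 0]},
    {"slide": [-0.0039, -0.0137, 0.011], "rot": [8.58, -2.69, 0]},
    {"slide": [-0.0039, -0.0137, 0.011], "rot": [8.58, -2.69, 0]},
    {"slide": [-0.0039, -0.0137, 0.011], "rot": [8.58, -2.69, 0]},
    {"slide": [-0.0039, -0.0137, 0.011], "rot": [8.58, -2.69, 0]},
    {"slide": [-0.0039, -0.0137, 0], "rot": [0, 0, 10]},
    {"slide": [-0.0039, -0.0137, 0], "rot": [0, 0, 10]},
    {"slide": [-0.0039, -0.0137, 0], "rot": [0, 0, 10]},
    {"slide": [-0.0039, -0.0137, 0], "rot": [0, 0, 10]},
    {"slide": [-0.0039, -0.0137, 0], "rot": [0, 0, 10]},
    {"slide": [0, 0, 0], "rot": [0, 0, 10]},
    {"slide": [0, 0, 0], "rot": [0, 0, 10]},
    {"slide": [0, 0, 0], "rot": [0, 0, 10]},
    {"slide": [0, 0, 0], "rot": [0, 0, 10]},
    {"slide": [0, 0, 0], "rot": [8.58, -2.69, 0]},
    {"slide": [0, 0, 0], "rot": [8.58, -2.69, 0]},
    {"slide": [0, 0, 0], "rot": [8.58, -2.69, 0]},
    {"slide": [0, 0, 0], "rot": [8.58, -2.69, 0]},
    {"slide": [0, 0, 0], "rot": [8.58, -2.69, 0]},
    {"slide": [0, 0, 0], "rot": [0, 0, 0]},
  ],
  grip=0.055,
)

```text
time_s: 21.38
tool_pos: [0.5014, -0.1044, 0.2669]
tool_rot: [[-0.953, 0.217, 0.21], [0.302, 0.671, 0.678], [0.006, 0.709, -0.705]]
wrist_force: [0.1, -0.1, -0.1]
finger_gap: 0.0549
grip_force: 0.0
```

```bash
cat > c.py <<'E'
from h import *
from scipy.spatial.transform import Rotation as R
s=r.state(); t=np.radians(-17.4); X=np.array([np.cos(t),np.sin(t),0]);Y=np.array([-X[1],X[0],0]); k=2**-.5
U=(-Y+[0,0,1])*k; N=(Y+[0,0,1])*k
T=np.c_[-X,N,-U]; print(s['joint_positions'].round(1),s['tool_pos'].round(4),'rot needed',np.degrees(R.from_matrix(T@s['tool_rot'].T).as_rotvec()).round(2))
g=np.array([.5381,.0115,.0235])+.099*U+.009*N; print('to grasp',(g-s['tool_pos']).round(4),'to standoff',(g+.08*U-s['tool_pos']).round(4))
E
python3 c.py
```

```text
[-49.3   5.8  -1.9 110.4  36.9 -41.1] [ 0.5014 -0.1044  0.2669] rot needed [-0.28 -0.3   0.18]
to grasp [ 0.0177  0.0552 -0.167 ] to standoff [ 0.0008  0.0012 -0.1105]
```

jog_arm(
  rows=[
    {"slide": [0.0004, 0.0006, -0.0365], "rot": [-0.2, -0.3, 0.2]},
    {"slide": [0.0004, 0.0006, -0.037], "rot": [0, 0, 0]},
    {"slide": [0, 0, -0.037], "rot": [0, 0, 0]},
    {"slide": [0, 0, 0], "rot": [0, 0, 0]},
    {"slide": [0.0034, 0.0108, -0.0113], "rot": [0, 0, 0]},
    {"slide": [0.0034, 0.0108, -0.0113], "rot": [0, 0, 0]},
    {"slide": [0.0034, 0.0108, -0.0113], "rot": [0, 0, 0]},
    {"slide": [0.0034, 0.0108, -0.0113], "rot": [0, 0, 0]},
    {"slide": [0.0033, 0.0108, -0.0113], "rot": [0, 0, 0]},
    {"slide": [0, 0, 0], "rot": [0, 0, 0]},
    {"slide": [0, 0, 0], "rot": [0, 0, 0]},
  ],
)

```text
time_s: 22.75
tool_pos: [0.5202, -0.0485, 0.1033]
tool_rot: [[-0.955, 0.205, 0.213], [0.296, 0.679, 0.672], [-0.007, 0.705, -0.709]]
wrist_force: [0.4, -0.4, 0.0]
finger_gap: 0.0548
grip_force: 0.0
```

```bash
cat >> c.py <<'E'
f=grab('wrist'); cv2.imwrite('pics/w8.png',f['img'][...,::-1])
W=cloud(f).reshape(-1,3); L=(W-s['tool_pos'])@s['tool_rot']
m=(abs(L[:,0])<.04)&(abs(L[:,1])<.016)&(L[:,2]>-.05)&(L[:,2]<-.03)
print('end face in tool',m.sum(), np.percentile(L[m],[2,50,98],axis=0).round(4))
m=(abs(L[:,0])<.05)&(abs(L[:,1])<.02)&(L[:,2]>-.06)&(L[:,2]<.04)
for lo in np.arange(-.06,.04,.01):
    q=m&(L[:,2]>lo)&(L[:,2]<lo+.01)
    if q.sum()>10: print(lo.round(3),q.sum(),np.percentile(L[q],[2,98],axis=0)[:,:2].round(4).tolist())
E
python3 c.py
```

```text
[-43.4   6.7 -17.6  89.1  39.4 -34.9] [ 0.5202 -0.0485  0.1033] rot needed [ 0.25  0.31 -0.2 ]
to grasp [-0.0011 -0.0008 -0.0035] to standoff [-0.0181 -0.0547  0.0531]
end face in tool 11198 [[-0.0222 -0.0123 -0.0406]
 [ 0.0105 -0.0036 -0.0394]
 [ 0.0343  0.0049 -0.033 ]]
-0.05 1726 [[-0.0214, -0.0121], [0.0337, 0.0049]]
-0.04 9472 [[-0.0224, -0.0124], [0.0343, 0.0049]]
-0.03 661 [[0.0337, -0.012], [0.0345, 0.0053]]
-0.02 523 [[0.0337, -0.0119], [0.0345, 0.0053]]
-0.01 439 [[0.0337, -0.0119], [0.0345, 0.0054]]
0.0 358 [[0.0339, -0.0118], [0.0345, 0.0054]]
0.01 294 [[0.0338, -0.0117], [0.0345, 0.0056]]
0.02 697 [[0.012, -0.0199], [0.0344, 0.005]]
0.03 299 [[0.0304, -0.0194], [0.0345, 0.0054]]
```

jog_arm(
  rows=[
    {"slide": [-0.0018, -0.002, -0.0025], "rot": [0.25, 0.3, -0.2]},
    {"slide": [0, 0, 0], "rot": [0, 0, 0]},
    {"slide": [0, 0, 0], "rot": [0, 0, 0]},
  ],
)

```text
time_s: 23.18
tool_pos: [0.5184, -0.0506, 0.1007]
tool_rot: [[-0.954, 0.212, 0.212], [0.299, 0.675, 0.675], [0.0, 0.707, -0.707]]
wrist_force: [0.1, 0.8, -0.0]
finger_gap: 0.055
grip_force: 0.0
```

jog_arm(
  rows=[
    {"slide": [0, 0, 0], "rot": [0, 0, 0]},
    {"slide": [0, 0, 0], "rot": [0, 0, 0]},
    {"slide": [0, 0, 0], "rot": [0, 0, 0]},
    {"slide": [0, 0, 0], "rot": [0, 0, 0]},
    {"slide": [0, 0, 0], "rot": [0, 0, 0]},
    {"slide": [0, 0, 0], "rot": [0, 0, 0]},
  ],
  grip=0.005,
  force=70,
)

```text
time_s: 23.92
tool_pos: [0.5185, -0.0502, 0.1009]
tool_rot: [[-0.954, 0.211, 0.212], [0.299, 0.674, 0.675], [-0.0, 0.708, -0.707]]
wrist_force: [-1.2, 1.5, 5.1]
finger_gap: 0.0174
grip_force: 68.8
```

jog_arm(
  rows=[
    {"slide": [0.0021, 0.0067, 0.0071], "rot": [0, 0, 0]},
    {"slide": [0.0032, 0.0101, 0.0106], "rot": [0, 0, 0]},
    {"slide": [0.0032, 0.0101, 0.0106], "rot": [0, 0, 0]},
    {"slide": [0, 0, 0.045], "rot": [0, 0, 0]},
    {"slide": [0, 0, 0.05], "rot": [0, 0, 0]},
    {"slide": [0, 0, 0.045], "rot": [0, 0, 0]},
    {"slide": [0, 0, 0], "rot": [-8.58, 2.69, 0]},
    {"slide": [0, 0, 0], "rot": [-8.58, 2.69, 0]},
    {"slide": [0, 0, 0], "rot": [-8.58, 2.69, 0]},
    {"slide": [0, 0, 0], "rot": [-8.58, 2.69, 0]},
    {"slide": [0, 0, 0], "rot": [-8.58, 2.69, 0]},
    {"slide": [0, 0, 0], "rot": [0, 0, 0]},
  ],
)

```text
time_s: 25.42
tool_pos: [0.5269, -0.0204, 0.2695]
tool_rot: [[-0.956, 0.295, 0.001], [0.295, 0.956, 0.001], [-0.0, 0.001, -1.0]]
wrist_force: [0.0, -0.8, -2.2]
finger_gap: 0.0171
grip_force: 69.5
```

jog_arm(
  rows=[
    {"slide": [-0.0036, 0.036, 0], "rot": [0, 0, 5.5]},
    {"slide": [-0.0036, 0.036, 0], "rot": [0, 0, 5.5]},
    {"slide": [-0.0036, 0.036, 0], "rot": [0, 0, 5.5]},
    {"slide": [-0.0036, 0.036, 0], "rot": [0, 0, 5.5]},
    {"slide": [-0.0036, 0.036, 0], "rot": [0, 0, 0]},
    {"slide": [0, 0.036, 0], "rot": [0, 0, 0]},
    {"slide": [0, 0, 0], "rot": [0, 0, 0]},
    {"slide": [0, 0, 0], "rot": [0, 0, 0]},
  ],
)

```text
time_s: 26.42
tool_pos: [0.5086, 0.1922, 0.2687]
tool_rot: [[-0.997, -0.08, -0.001], [-0.08, 0.997, 0.002], [0.001, 0.002, -1.0]]
wrist_force: [0.2, 0.5, -2.0]
finger_gap: 0.0171
grip_force: 69.5
```

```bash
cat > d.py <<'E'
from h import *
from scipy.spatial.transform import Rotation as R
s=r.state(); t=np.radians(4.65); T=np.array([[-np.cos(t),-np.sin(t),0],[-np.sin(t),np.cos(t),0],[0,0,-1]])
print(s['joint_positions'].round(1),s['tool_pos'].round(4),'rot needed',np.degrees(R.from_matrix(T@s['tool_rot'].T).as_rotvec()).round(2),'F',s['wrist_force'].round(1))
f=grab('wrist'); cv2.imwrite('pics/w9.png',f['img'][...,::-1])
W=cloud(f).reshape(-1,3); z=W[:,2]
ex=np.array([np.cos(t),np.sin(t)]); ey=np.array([-ex[1],ex[0]]); d=W[:,:2]-[.5084,.1933]; a=d@ex;b=d@ey
m=(z>.06)&(z<.074)&(abs(b)<.032)&(abs(a)<.06)
if m.sum()>50: print('block',m.sum(),cv2.minAreaRect((W[m][:,:2]*1000).astype(np.float32)))
for lo in np.arange(.08,.26,.02):
    q=(z>lo)&(z<lo+.02)&(abs(b)<.016)&(a<-.025)&(a>-.045)
    if q.sum()>8: print(lo.round(3),q.sum(),'a',np.median(a[q]).round(4),'b',np.percentile(b[q],[2,98]).round(4),np.percentile(b[q],[2,98]).mean().round(4))
E
python3 d.py
```

```text
[ 6.8 -3.2  0.2 93.4  0.1  2.2] [0.5086 0.1922 0.2687] rot needed [-0.12 -0.07  0.06] F [ 0.2  0.5 -2. ]
block 2853 ((508.0674133300781, 193.28695678710938), (89.50296020507812, 52.0981559753418), 4.865599632263184)
0.16 122 a -0.0328 b [-0.0096  0.0076] -0.001
0.18 230 a -0.0328 b [-0.0096  0.0076] -0.001
0.2 305 a -0.0328 b [-0.0097  0.0075] -0.0011
0.22 417 a -0.0328 b [-0.0098  0.0074] -0.0012
0.24 570 a -0.0328 b [-0.0099  0.0073] -0.0013
```

Board hangs vertical, 1 mm off in y. I correct that and insert.

jog_arm(
  rows=[
    {"slide": [-0.0002, 0.001, -0.02], "rot": [-0.1, 0, 0]},
    {"slide": [0, 0, -0.03], "rot": [0, 0, 0]},
    {"slide": [0, 0, -0.025], "rot": [0, 0, 0]},
    {"slide": [0, 0, -0.015], "rot": [0, 0, 0]},
    {"slide": [0, 0, 0], "rot": [0, 0, 0]},
    {"slide": [0, 0, 0], "rot": [0, 0, 0]},
  ],
)

```text
time_s: 27.22
tool_pos: [0.5092, 0.1934, 0.1801]
tool_rot: [[-0.997, -0.08, 0.001], [-0.08, 0.997, -0.001], [-0.001, -0.001, -1.0]]
wrist_force: [0.0, -0.4, -1.7]
finger_gap: 0.017
grip_force: 69.5
```

```bash
python3 d.py
```

```text
[ 7.1 -4.  -9.8 84.1 -0.   2.5] [0.5092 0.1934 0.1801] rot needed [0.03 0.07 0.07] F [ 0.  -0.4 -1.7]
block 5028 ((508.56207275390625, 193.38848876953125), (90.73258972167969, 52.10223388671875), 4.76292610168457)
0.08 210 a -0.032 b [-0.0086  0.0087] 0.0
0.1 262 a -0.032 b [-0.0088  0.0085] -0.0001
0.12 355 a -0.0321 b [-0.0087  0.0086] -0.0
0.14 465 a -0.0321 b [-0.0087  0.0085] -0.0001
0.16 664 a -0.0322 b [-0.0088  0.0084] -0.0002
0.18 969 a -0.0322 b [-0.0089  0.0084] -0.0003
0.2 2837 a -0.0319 b [-0.009   0.0084] -0.0003
0.22 194 a -0.0291 b [-0.009   0.0081] -0.0005
```

jog_arm(
  rows=[
    {"slide": [-0.0007, 0, -0.006], "rot": [0, 0, 0]},
    {"slide": [0, 0, -0.008], "rot": [0, 0, 0]},
    {"slide": [0, 0, -0.008], "rot": [0, 0, 0]},
    {"slide": [0, 0, 0], "rot": [0, 0, 0]},
  ],
)

```text
time_s: 27.78
tool_pos: [0.5074, 0.1936, 0.1558]
tool_rot: [[-0.997, -0.08, -0.002], [-0.08, 0.997, -0.001], [0.002, -0.001, -1.0]]
wrist_force: [0.1, -0.1, -2.4]
finger_gap: 0.0172
grip_force: 69.5
```

jog_arm(
  rows=[
    {"slide": [0, 0, -0.01], "rot": [0, 0, 0]},
    {"slide": [0, 0, -0.01], "rot": [0, 0, 0]},
    {"slide": [0, 0, -0.01], "rot": [0, 0, 0]},
    {"slide": [0, 0, -0.005], "rot": [0, 0, 0]},
    {"slide": [0, 0, 0], "rot": [0, 0, 0]},
    {"slide": [0, 0, 0], "rot": [0, 0, 0]},
  ],
)

```text
time_s: 28.52
tool_pos: [0.5082, 0.1936, 0.1223]
tool_rot: [[-0.997, -0.08, 0.0], [-0.08, 0.997, -0.001], [-0.0, -0.001, -1.0]]
wrist_force: [-0.5, -0.4, -1.1]
finger_gap: 0.0171
grip_force: 69.5
```

jog_arm(
  rows=[
    {"slide": [0, 0, -0.002], "rot": [0, 0, 0]},
    {"slide": [0, 0, -0.0015], "rot": [0, 0, 0]},
    {"slide": [0, 0, -0.001], "rot": [0, 0, 0]},
    {"slide": [0, 0, 0], "rot": [0, 0, 0]},
    {"slide": [0, 0, 0], "rot": [0, 0, 0]},
  ],
)

```text
time_s: 29.15
tool_pos: [0.5083, 0.1937, 0.1187]
tool_rot: [[-0.997, -0.08, 0.001], [-0.08, 0.997, -0.001], [-0.001, -0.001, -1.0]]
wrist_force: [-2.7, -0.5, 7.4]
finger_gap: 0.0175
grip_force: 70.9
```

Seated on the floor of the slot (7 N up). I release, retreat, then check.

jog_arm(
  rows=[
    {"slide": [0, 0, 0], "rot": [0, 0, 0]},
    {"slide": [0, 0, 0], "rot": [0, 0, 0]},
    {"slide": [0, 0, 0], "rot": [0, 0, 0]},
  ],
  grip=0.045,
)

```text
time_s: 29.52
tool_pos: [0.5079, 0.1936, 0.1173]
tool_rot: [[-0.997, -0.08, -0.0], [-0.08, 0.997, -0.001], [0.0, -0.001, -1.0]]
wrist_force: [-0.1, 0.3, -0.7]
finger_gap: 0.0448
grip_force: 0.0
```

jog_arm(
  rows=[
    {"slide": [0, 0, 0.02], "rot": [0, 0, 0]},
    {"slide": [0, 0, 0.04], "rot": [0, 0, 0]},
    {"slide": [0, 0, 0.05], "rot": [0, 0, 0]},
    {"slide": [0, 0, 0.05], "rot": [0, 0, 0]},
    {"slide": [0, 0, 0], "rot": [0, 0, 0]},
    {"slide": [0, 0, 0], "rot": [0, 0, 0]},
  ],
)

```text
time_s: 30.28
tool_pos: [0.508, 0.1936, 0.2778]
tool_rot: [[-0.997, -0.08, 0.0], [-0.08, 0.997, -0.001], [-0.0, -0.001, -1.0]]
wrist_force: [0.3, 0.5, -0.6]
finger_gap: 0.0452
grip_force: 0.0
```

Run:
```python
from h import *
f=grab('wrist'); cv2.imwrite('pics/w10.png',f['img'][...,::-1])
w=cloud(f); z=w[...,2]
t=np.radians(4.65); ex=np.array([np.cos(t),np.sin(t)]); ey=np.array([-ex[1],ex[0]]); q=w[...,:2]-[.5028,.2631]; a=q@ex; b=q@ey
for k in(-1,0,1):
    m=(z>.15)&(z<.17)&(abs(b-.07*k)<.02)&(abs(a)<.05)
    if m.sum()>20: c,s,an=cv2.minAreaRect((w[m][:,:2]*1000).astype(np.float32)); print(k,np.round(c,1),np.round(s,1),round(an,1),np.percentile(w[m][:,2],[5,50,95]).round(4))
print(r.state()['tool_pos'])
```

```text
-1 [508.7 193.6] [66.5 17.9] 4.4 [0.1568 0.1581 0.1591]
0 [503.1 262.7] [66.   9.8] 4.5 [0.1525 0.1579 0.1591]
1 [496.7 332.9] [66.4 14.7] 4.6 [0.1515 0.1579 0.1591]
[0.50764594 0.19352752 0.27692326]
```

View pics/w10.png

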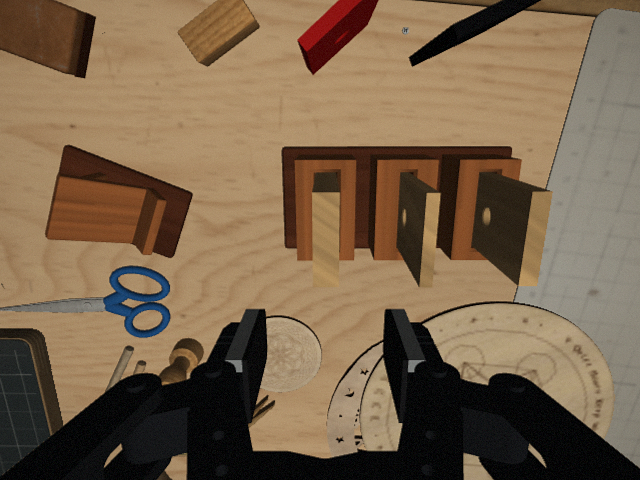

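The view shows all three boards upright: thick at (327,230), thin at (415,230) and middle at (515,225). Every top reads 158 mm. The other things on the bench are where they were, and the gripper is clear. I hand the job in.

```bash
python3 -c "
from rig import r
print(r.job_done())"
```

```text
the job is handed in; nothing more can be done
None
```

The thin board is now in the narrowest slot and the thick board in the widest; both stand upright and fully home (tops at 158 mm). The middle board and the other items were left in place, and the job was handed in at about 30 s; no verdict was returned.

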